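Undo the left-hand clamp knob and take the cover off a motor's service box

ROBOT

A 6-joint arm with a two-finger parallel gripper is mounted at the origin on the work surface. World frame = base frame: x ahead of the robot, y to its left, z up, the work surface at z = 0. Lengths are in mm, angles in rad, forces in N, time in s.
With the tool pointing down it reaches from about 350 to 725 mm from the base axis. Payload 4.3 kg.
Tool frame: the origin (TCP) lies at the very end of the fingers, on their centre line; the grasp point (between the pads) lies 19 mm behind it; z points along the fingers, y is the line along which they close (so a half turn about z gives the same grasp; the last joint's range is limited). The gripper opens to 85 mm and grips with 20 to 120 N. Pads are 22 mm wide; open, the fingers measure 114 mm over their backs; the gripper's body (76 mm by 85 mm) begins 54 mm behind the grasp point. The pads swing forward as they close: fully open they stand 13 mm farther back than shut.
Start: joints at [1.01, 0.377, 0.081, 1.274, 0, 1.46], TCP at [250.531, 517.591, 231.329] pointing down, gripper open.
Joint ranges: [-2.72, 2.72], [-0.84, 1.66], [-1.02, 1.22], [-1.77, 2.12], [-1.37, 1.28], [-3.14, 3.14]. Speed limits (rad/s): [2.57, 2.57, 3.14, 3.14, 3.14, 3.14].

INTERFACE

Orientations are given as a unit quaternion [x, y, z, w].
In Python, from cell import state, camera, sign_off gives the robot as it stands.
- The arm moves only by the tool step_arm, never from a script. Its arguments are lists of equal length, an entry for each row: "hand": the opening, from 0 (shut) to 1 (fully open); "delta_pos": the shift along the tool's x, y, z in cm, a list of three; "yaw": the turn about the tool's z in degrees. A call has 1 to 12 rows; each row shifts and turns the commanded pose from where the row before left it, along the tool's axes as they then stand; what a row does not reach is not made up. A row lasts 1/10 s, in which the tool goes at most 50 mm and 8.59 degrees, less where a joint would pass 70% of its speed; a pose out of reach is approached as far as the arm can. A call is refused whole if a number of a shift passes 5 or a number of a turn 8.59, either way. A call with a gripper value outside its range is refused whole. The fingers move at their own pace and stop on an object; "squeeze" is the grip in N (left out, the last holds). Time passes only in rows, so rows that do not move let the fingers close. It gives the time, the measured TCP pose, the force, the opening and the grip force at its end, in the units of the state.
- state(): the state, without advancing time (a new reading comes with each control period).
- camera(name): name is "scene" or "top"; returns a dict with "pixels" (420x560x3 uint8, red, green, blue), "camera_matrix" (3x3 intrinsics, pixels), "rvec" (rotation vector, rad) and "tvec" (3), from world to camera coordinates, as OpenCV has them. Camera axes: x right, y down, z forward; pixel columns grow to the right and rows downward; lengths in mm; the calibration is good to about 2 mm. A picture is of the moment at which its call begins. There is no depth.
- sign_off(): hands the job in; it is judged then, once.
The state is a dict: "time_s": time; "q": joint angles; "joint_vel": joint speeds; "tau": joint torques, N m; "eef_pos": TCP position; "orientation": TCP orientation; "force": force on the tool from outside, world axes, zero at the start; "ft_torque": the same for the moment, N m; "finger_gap": finger opening in mm; "grasp_force": force on a finger pad.
Only numpy, scipy, OpenCV 4.12 (cv2) and the standard library are available. Lean on these libraries where they do the work, as an engineer would, in place of code of your own. Each camera call takes 0.05 s, during which the arm holds its last target. There are 200 camera calls.

TASK

The yellow cover on the blue motor's sloping service box is held down by the steel finger of a black clamp knob with a left-hand thread: unscrew the knob by turning it clockwise (never anticlockwise onto its tight stop) until the white line engraved on it points at the red release mark on the box. Then lift the cover off by its handle and set it down, without dropping it, flat in the red tray with its handle up, leaving the knob at the mark and the other things on the bench where they lie.

Things in the scene. Friction and masses are not known exactly. Their poses are not given: they have to be found in the camera images.
- knob (a joint): Clamp knob's turn in rad about the normal of the sloping face. Grows clockwise seen looking down on the knob, which unscrews it (left-hand thread): 0 tight stop, 3.6 engraved line exactly at the release mark, 4.6 far end stop. Starts between 0.2 and 0.8, stays where left (friction 0.2 N m). The knob rises 1.3 mm per rad along its axis as it unscrews and never comes off.
- knob_grip (a point): Grip point on the knob's axis, 41 mm above the sloping face plus the rise. The grip is a black bar 44 mm long, 14 mm thick, 24 to 52 mm above the face, on a black disc 42 mm across with brass notches. Bar, clamp finger and engraved line run from the axis towards knob_line. The frame turns with the knob; z points out of the face along the axis, 35 deg from vertical.
- knob_line (a point): Outer end of the white engraved line on top of the knob's bar, 21 mm out from the axis, 11 mm above knob_grip. The same line runs on along the steel clamp finger below, which reaches 56 mm out from the axis, 8 to 14 mm above the face, and lies over the cover's edge while clamped.
- release_mark (a point): Middle of the red release mark, a line 26 mm long, 5 mm wide on the sloping face, radial to the knob, 69 mm from its axis, on the side away from the cover. The frame is the motor's: z up, y along the shaft.
- motor: Blue finned electric motor, fixed, 300 mm long, 176 mm across, shaft axis level along its y at 90 mm height; origin on the bench under its centre, z up, x away from the robot's side. High on its robot side sits the grey service box with a sloping top face. The two shaft ends stick out 40 (-y) and 55 mm (+y).
- face_centre (a point): Centre of the sloping face, 290 mm along the motor's y by 130 mm up the slope, 69 mm to -x of the motor's origin and 188 mm above the bench. Its normal is tilted 35 deg from vertical towards the motor's -x (robot side). The knob's axis is 60 mm to -y of it, the cover's centre 55 mm to +y. A white curved arrow beside the knob shows clockwise. The frame is the motor's.
- cover: Loose yellow cover plate 118 (x) x 150 (y) x 6 mm, 0.25 to 0.45 kg, lying on the sloping face against a 5 mm high ledge along its lower edge, with a 5 mm lip beside its +y end; origin in the middle of its underside, z out of its handle side, x up the slope. Its weight is centred under the handle.
- cover_handle (a point): Centre of the cover's black handle bar, 32.5 mm above the underside: the bar is 62 mm long along the cover's x, 14 mm thick in y, 17 mm high (24 to 41 mm above the underside), on two posts.
- tray: Red open tray, fixed, outside 190 (x) x 220 (y) x 22 mm high, walls 4 mm, floor 4 mm; origin under its centre, yawed. The cover fits in with its x along the tray's x (either way round).
- tray_in (a point): Centre of the tray's inner floor, 4 mm above the bench; inside 182 x 212 mm.
- screwdriver: Orange-handled screwdriver, 200 mm long, lying on the bench; origin under its middle. A bystander.
- wrench: Flat steel wrench, 170 mm long, 8 mm thick, lying on the bench; origin under its middle. A bystander.
- nutdriver: Grey-handled driver, 200 mm long, lying on the bench; origin under its middle. A bystander.
- mallet: Mallet with orange handle and black rubber head, 220 mm long; origin under its middle. A bystander.
- bearing: Spare steel ring bearing, 52 mm across and 15 mm high, lying flat between motor and tray; origin under its centre. A bystander.
- carton: Closed cardboard carton 90 x 90 x 35 mm; origin under its centre. A bystander.
There are look-alikes about, which are no part of the job. There is more than one size of the cover; the job needs the largest.

How it is judged (in metres and radians):
On the way, in this order (a step that is already met when the one before it is completed fails the run):
1. the knob's engraved line points at the release mark (within 0.2 rad), with the cover still in place (value of joint knob between 3.4 and 3.8 rad and distance of cover from where it was at the start of the episode below 0.015 m), for 0.3 s.
2. the cover is lifted off the service box with the knob left at the mark (value of joint knob between 3.4 and 3.8 rad and distance of cover from where it was at the start of the episode above 0.05 m and contact force between cover and the fingers above 0.5 N and contact force between cover and motor below 0.1 N), for 0.2 s.
At the end, for the whole second after the job is handed in: The knob stands within 0.2 rad of the release mark; the cover lies at rest on the tray's floor, handle up and flat (within 0.06 rad), its centre within 45 mm (tray's x) and 60 mm (tray's y) of the tray's centre and its underside less than 8 mm above the floor; nothing holds it (value of joint knob between 3.4 and 3.8 rad and x of cover in the frame of tray_in between -0.045 and 0.045 m and y of cover in the frame of tray_in between -0.06 and 0.06 m and z of cover in the frame of tray_in below 0.008 m and angle between cover's own z axis and vertical below 0.06 rad and linear speed of cover below 0.02 m/s and contact force between cover and the fingers below 0.1 N); the robot touches nothing.
It fails at once if the knob is turned anticlockwise onto its tight stop (value of joint knob below 0.05 rad).
It fails at once if the cover is dropped (contact force between cover and the fingers below 0.1 N and linear speed of cover above 0.6 m/s).
It fails at once if a bystander (tool, bearing or carton) is moved more than 40 mm (distance of any of screwdriver, wrench, nutdriver, mallet, bearing, carton from where it was at the start of the episode above 0.04 m).
It also fails if it takes over 72 s, if anything falls off the work surface, if the arm or the gripper's body presses on something with over 40 N, if the wrist force passes 120 N, or if a joint passes its speed limit or range.

## Working session

There is one attempt and no reset: what is moved stays moved. The work goes in short steps, Python scripts to look and compute and a tool call to move; the robot and the scene stay as the last step left them, time stands still between calls to the robot, and variables do not carry over. Pictures are saved under pics/ and viewed, at most 10 in all, crops included, and the job is handed in when it is done.

Besides the shell and the picture viewer there is one more tool, called after "Request:" as name(argument=value, ...) on one line, values as JSON. step_arm: Moves the arm, as the interface text tells. Its arguments: {"type":"object","properties":{"hand":{"type":"array"},"delta_pos":{"type":"array"},"yaw":{"type":"array"},"squeeze":{"type":"number"}},"required":["hand","delta_pos","yaw"]}

```bash
ls; mkdir -p pics
cat > h.py <<'E'
import numpy as np, cv2
from scipy.spatial.transform import Rotation as R
def load(n):
    d=np.load(f'{n}.npz'); return d
def snap(n,f):
    from cell import camera
    c=camera(n); cv2.imwrite(f'pics/{f}.png',c['pixels'][:,:,::-1]); np.savez(f'{f}.npz',**{k:np.array(v) for k,v in c.items()}); return c
def ray(c,uv):
    Rm=cv2.Rodrigues(np.array(c['rvec'],float))[0]; t=np.array(c['tvec'],float).ravel()
    K=np.array(c['camera_matrix']); d=Rm.T@np.linalg.inv(K)@np.array([uv[0],uv[1],1.]); return -Rm.T@t,d/np.linalg.norm(d)
def onz(c,uv,z):
    o,d=ray(c,uv); return o+d*(z-o[2])/d[2]
def onplane(c,uv,p,n):
    o,d=ray(c,uv); return o+d*(np.dot(np.array(p)-o,n)/np.dot(d,n))
def tri(c1,a,c2,b):
    o1,d1=ray(c1,a);o2,d2=ray(c2,b)
    s=np.linalg.lstsq(np.c_[d1,-d2],o2-o1,rcond=None)[0]
    p,q=o1+d1*s[0],o2+d2*s[1]; return (p+q)/2,np.linalg.norm(p-q)
def proj(c,P):
    return cv2.projectPoints(np.array(P,float).reshape(-1,3),np.array(c['rvec'],float),np.array(c['tvec'],float),np.array(c['camera_matrix'],float),None)[0].reshape(-1,2)
E
python3 - <<'E'
from h import *
for n in ('scene','top'):
    c=snap(n,n+'0'); print(n,ray(c,(280,210)))
from cell import state; print(state())
E
```

```text
pics
scene (array([1445.44298092,  913.65810658,  966.03176698]), array([-0.61937407, -0.54515421, -0.56496252]))
top (array([ 383.11729514,  103.42678796, 1457.77497609]), array([ 0.1406019 , -0.02598654, -0.98972512]))
{'time_s': 0.1, 'q': array([ 1.00970692e+00,  3.78007041e-01,  7.97777791e-02,  1.27442305e+00,
       -1.32431083e-05,  1.46048390e+00]), 'joint_vel': array([-0.00127125, -0.00168617,  0.00240248, -0.00026068,  0.00174889,
       -0.00150125]), 'tau': array([ 2.44418425e-04, -4.64693928e+01,  2.70582139e+01,  1.19879149e-02,
       -1.22848919e-04,  2.45608653e-06]), 'eef_pos': array([250.19543237, 517.05645451, 230.45167935]), 'orientation': array([ 2.23484940e-01,  9.74706941e-01, -8.78375075e-04, -2.99458340e-04]), 'force': array([-1.54696309,  0.02399066, -0.09220123]), 'ft_torque': array([-0.0164926 ,  0.02451028,  0.02072506]), 'grasp_force': 0.0, 'finger_gap': 85.51217514808496}
```

View pics/scene0.png

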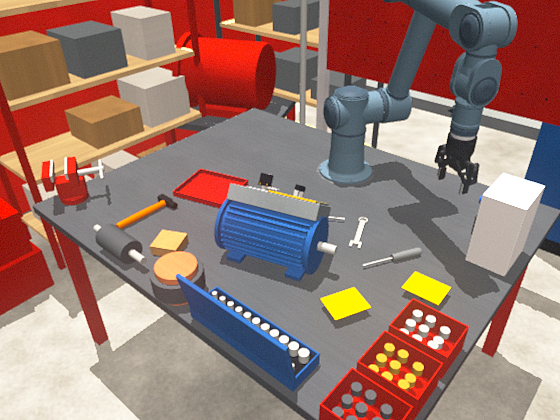

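View pics/top0.png

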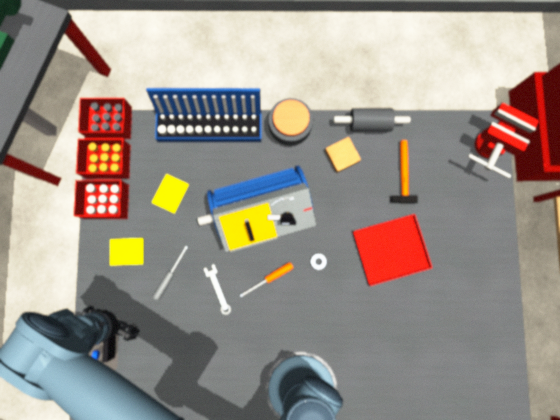

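The scene view is from the far side. In the top view (+x is up, +y is left) the yellow cover is at about (248,227), the knob at (288,218), the red mark at (308,209), and the tray at (392,249).

Run:
```python
import cv2,numpy as np
a=cv2.imread('pics/top0.png')[160:260,190:330]; b=cv2.imread('pics/scene0.png')[165:235,205:345]
a=cv2.resize(a,None,fx=5.5,fy=5.5,interpolation=cv2.INTER_CUBIC)
cv2.imwrite('pics/a.png',a)
from h import *
c=load('top0'); im=c['pixels']; hsv=cv2.cvtColor(im,cv2.COLOR_RGB2HSV)
def comp(m,name):
    n,l,s,ce=cv2.connectedComponentsWithStats(m.astype(np.uint8))
    for i in range(1,n):
        if s[i,4]>6: print(name,s[i],ce[i].round(1))
H,S,V=[hsv[...,i].astype(int) for i in range(3)]
roi=np.zeros(H.shape,bool); roi[150:300,130:450]=1
comp(roi&(S>150)&((H<6)|(H>174))&(V>80),'red')
comp(roi&(S>150)&(H>22)&(H<35)&(V>100),'yel')
tm=(roi&(S>150)&((H<6)|(H>174))&(V>80)).astype(np.uint8)
cs,_=cv2.findContours(tm,cv2.RETR_EXTERNAL,cv2.CHAIN_APPROX_NONE)
t=max(cs,key=cv2.contourArea); r=cv2.minAreaRect(t); bp=cv2.boxPoints(r)
P=np.array([onz(c,p,22) for p in bp]); print(P.round(1),P.mean(0),np.linalg.norm(np.diff(P,axis=0),axis=1))
```

```text
red [ 353  214   79   72 3746] [391.7 249.5]
yel [152 174  37  39 854] [169.8 193.1]
yel [ 220  203   57   47 1624] [247.6 225.9]
yel [130 238  14  27 374] [136.4 250.9]
yel [283 267   7   4   9] [286.2 268.4]
[[ 515.4 -176.3   22. ]
 [ 577.  -396.    22. ]
 [ 391.2 -440.2   22. ]
 [ 331.8 -223.7   22. ]] [ 453.85541709 -309.06274752   22.        ] [228.09388979 191.03985481 224.53359344]
```

View pics/a.png

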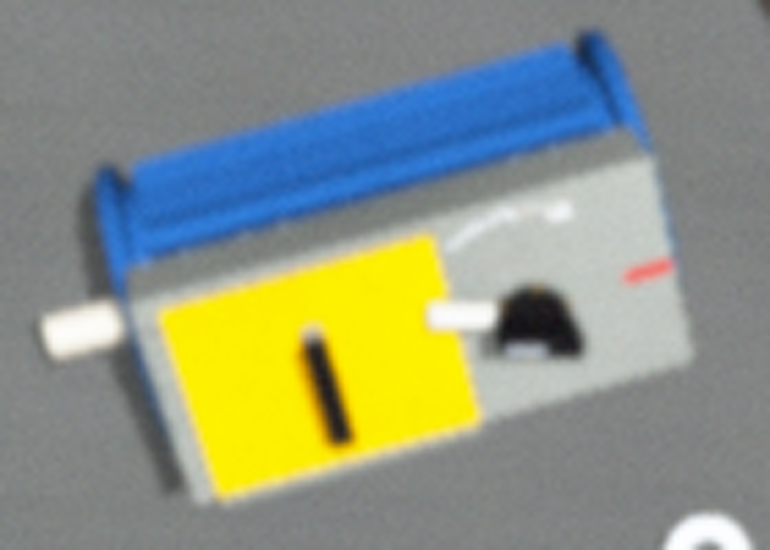

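The zoom shows the clamp finger and white line pointing left over the cover. The knob's black bar is at crop (540,320), the red mark at (648,272) and the handle from (312,330) to (342,440). Next I solve the motor pose from the known points.

```bash
cat >> h.py <<'E'
s35,c35=np.sin(np.radians(35)),np.cos(np.radians(35))
def F(u,v,n): return np.array([-69+u*c35-n*s35, v, 188+u*s35+n*c35])
def W(m,P): # motor pose m=(x,y,yaw)
    return R.from_euler('z',m[2]).apply(P)+[m[0],m[1],0]
def dvec(th): # bar direction (motor frame); th=3.6 -> -v ; clockwise from above
    a=th-(3.6-np.pi) # 0 at +v, pi/2 at +u
    return np.cos(a)*np.array([0,1,0])+np.sin(a)*np.array([c35,0,s35])
def tool(az=None):
    from cell import state
    s=state(); Rm=R.from_quat(s['orientation']).as_matrix(); return s,Rm
E
python3 - <<'E'
from h import *
from scipy.optimize import least_squares
c=load('top0')
px=np.array([(160,310),(432,235),(482,420),(222,500),(648,272),(652,155),(692,355)],float)
px=(px+.5)/5.5-.5+[190,160]
M=np.array([F(59,130,6),F(59,-20,6),F(-59,-20,6),F(-59,130,6),F(0,-129,0),F(65,-145,0),F(-65,-145,0)])
f=lambda m:(proj(c,W(m,M))-px).ravel()
r=least_squares(f,[480,100,.26]); m=r.x; print(m, r.fun.reshape(-1,2).round(1))
np.save('m.npy',m)
for n,q in (('knobgrip',F(0,-60,41.6)),('handle',F(0,55,32.5)),('mark',F(0,-129,0)),('finger tip+v',F(0,-4,14.6)),('linetop +v',F(0,-39,52.6))):
    print(n,W(m,q).round(1),((proj(c,W(m,q))[0]-[190,160]+.5)*5.5).round(0))
s=load('scene0')
for n,q in (('handle end',F(31,55,41)),('knob top',F(0,-60,52)),('shaft',np.array([0,205,90])),('shaft-',np.array([0,-190,90]))): print(n,proj(s,W(m,q)).round(1))
print(R.from_quat(tool()[0]['orientation']).as_matrix().round(3))
# tray from rim: bottom
E
```

```text
[5.98555284e+02 1.31500633e+02 2.84396028e-01] [[-0.4  0.7]
 [-0.  -0.1]
 [-0.1 -0.1]
 [-0.4 -0.5]
 [-0.1 -0.8]
 [ 0.1 -0.2]
 [ 0.9  0.9]]
knobgrip [526.3  47.9 222.1] [542. 338.]
handle [499.  159.7 214.6] [330. 392.]
mark [568.5 -11.7 188. ] [648. 268.]
finger tip+v [525.4 106.  200. ] [432. 345.]
linetop +v [514.3  66.2 231.1] [508. 359.]
handle end [[296.8 184.9]]
knob top [[266.3 174.7]]
shaft [[335.4 250.8]]
shaft- [[217.4 219.3]]
[[-0.9    0.436 -0.001]
 [ 0.436  0.9   -0.002]
 [ 0.    -0.002 -1.   ]]
```

Run:
```python
import cv2
b=cv2.imread('pics/scene0.png')[165:240,205:345]
cv2.imwrite('pics/b.png',cv2.resize(b,None,fx=5.5,fy=5.5,interpolation=cv2.INTER_CUBIC))
```

```text
(no output)
```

View pics/b.png

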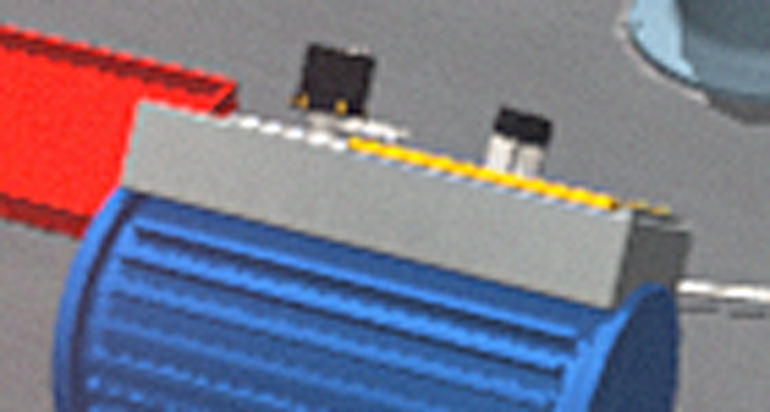

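The motor pose fits: the knob top and handle land within 1–2 px in the second view. The knob bar is at crop (340,75) and the handle at (523,130). Next I get the knob angle and the tool geometry.

Run:
```python
from h import *
m=np.load('m.npy'); c=load('top0')
def un(p): return (np.array(p)+.5)/5.5-.5+[190,160]
n=W([0,0,m[2]],np.array([-s35,0,c35])); 
for p in ((430,302),(430,330),(462,316)):
    q=onplane(c,un(p),W(m,F(0,-60,14.6)),n)-W(m,F(0,-60,14.6)); q=R.from_euler('z',-m[2]).apply(q)
    a=np.arctan2(q@[c35,0,s35],q[1]); print(p,'th',a+3.6-np.pi, np.linalg.norm(q))
# yaw azimuth vs theta (world), grip
for th in np.arange(.4,4.0,.4):
    d=W([0,0,m[2]],dvec(th)); g=W(m,F(0,-60,41+1.3*th)); print(round(th,2),np.degrees(np.arctan2(d[1],d[0])).round(1),g.round(1))
# tool x azimuth now
s,Rm=tool(); print('toolx az',np.degrees(np.arctan2(Rm[1,0],Rm[0,0])),'q6',s['q'][5],s['eef_pos'])
```

```text
(430, 302) th 0.9168924512048617 56.5510346784318
(430, 330) th 0.6177567547959777 55.368159953302104
(462, 316) th 0.7655625312950951 37.948565123663
0.4 109.0 [526.3  47.9 222. ]
0.8 90.1 [526.   47.8 222.4]
1.2 69.4 [525.7  47.7 222.9]
1.6 45.5 [525.4  47.6 223.3]
2.0 18.3 [525.2  47.5 223.7]
2.4 -9.1 [524.9  47.5 224.1]
2.8 -33.6 [524.6  47.4 224.6]
3.2 -54.6 [524.3  47.3 225. ]
3.6 -73.7 [524.   47.2 225.4]
toolx az 154.17237226545436 q6 1.4604838963289073 [250.19543237 517.05645451 230.45167935]
```

Request:
step_arm(hand=[0.5,0.5,0.5,0.5,0.5,0.5,0.5,0.5,0.5,0.5,0.5,0.5], delta_pos=[[0,0,-3],[0,0,-4],[0,0,-3],[0,0,0],[0,0,0],[0,0,0],[0,0,0],[0,0,0],[0,0,0],[0,0,0],[0,0,0],[0,0,0]], yaw=[0,0,0,-8.5,-8.5,-8.5,-8.5,-8.5,-8.5,-8.5,-8.5,-8.5], squeeze=30)

```text
time_s: 1.3
eef_pos: [250.4, 517.3, 330.7]
orientation: [-0.431, 0.903, -0.0, -0.001]
force: [0.4, 0.0, -0.4]
finger_gap: 42.9
grasp_force: 0.0
```

Request:
step_arm(hand=[0.5,0.5,0.5,0.5,0.5,0.5], delta_pos=[[0,0,0],[0,0,0],[0,0,0],[0,0,0],[0,0,0],[0,0,0]], yaw=[-8.5,-8.5,-8.5,-8.5,-6.8,0])

```text
time_s: 1.9
eef_pos: [250.4, 517.4, 330.8]
orientation: [0.716, -0.698, 0.0, 0.001]
force: [0.3, 0.6, 0.2]
finger_gap: 42.6
grasp_force: 0.0
```

Request:
step_arm(hand=[0.5,0.5,0.5,0.5,0.5,0.5,0.5,0.5,0.5,0.5,0.5,0.5], delta_pos=[[3,-1.7,0],[4,-2.2,0],[4,-2.2,0],[4,-2.2,0],[4,-2.2,0],[4,-2.2,0],[4,-2.2,0],[4,-2.2,0],[4,-2.2,0],[4,-2.2,0],[3,-1.7,0],[0,0,0]], yaw=[0,0,0,0,0,0,0,0,0,0,0,0])

```text
time_s: 3.1
eef_pos: [494.9, 100.2, 330.5]
orientation: [0.713, -0.701, 0.0, 0.001]
force: [0.4, 0.6, -1.2]
finger_gap: 42.9
grasp_force: 0.0
```

Request:
step_arm(hand=[0.5,0.5,0.5,0.5,0.5,0.5,0.5,0.5], delta_pos=[[2.6,-1.5,0],[2.6,-1.5,0],[0,0,3],[0,0,3],[0,0,2],[0,0,1.5],[0,0,1.0],[0,0,0]], yaw=[0,0,0,0,0,0,0,0])

```text
time_s: 3.9
eef_pos: [523.3, 53.0, 224.9]
orientation: [0.716, -0.698, -0.001, 0.001]
force: [-0.8, -0.4, 0.5]
finger_gap: 43.1
grasp_force: 0.0
```

Run:
```python
from h import *
s,Rm=tool(); print(s['eef_pos'],np.degrees(np.arctan2(Rm[1,0],Rm[0,0])),s['q'].round(2))
a=snap('scene','s1')['pixels'][150:250,220:320,::-1]; b=snap('top','t1')['pixels'][170:270,220:320,::-1]
cv2.imwrite('pics/c.png',cv2.resize(np.hstack([a,b]),None,fx=4,fy=4,interpolation=cv2.INTER_CUBIC))
```

```text
[523.26608543  53.04525467 224.90205382] -88.55699017723019 [-0.02  0.28 -0.07  1.22  0.   -1.62]
```

View pics/c.png

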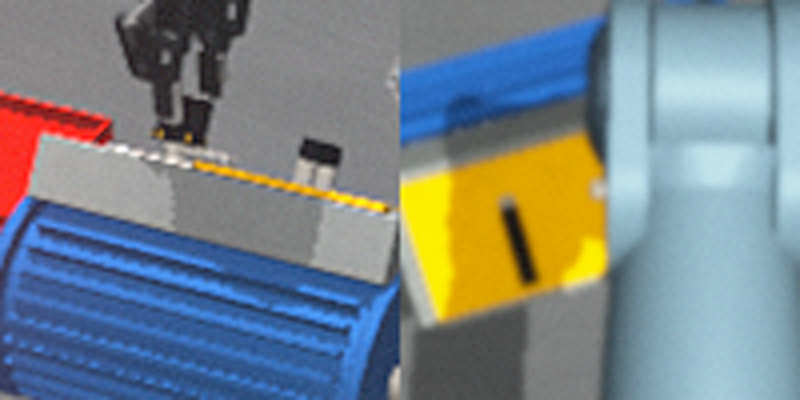

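The left pane shows the fingers straddling the knob at (180,125). The arm hides the knob in the top view. I'll centre and close.

Request:
step_arm(hand=[0.5,0.5,0.2,0,0,0,0], delta_pos=[[0.5,-0.15,0],[0,0,0.3],[0,0,0],[0,0,0],[0,0,0],[0,0,0],[0,0,0]], yaw=[0,0,0,0,0,0,0], squeeze=30)

```text
time_s: 4.7
eef_pos: [522.0, 47.2, 223.8]
orientation: [0.716, -0.698, -0.002, 0.003]
force: [-13.0, -0.9, 11.0]
finger_gap: 17.1
grasp_force: 28.2
```

Request:
step_arm(hand=[0.5,0.5,0.5,0,0,0,0], delta_pos=[[0,0,0],[0,-0.1,0],[0,0,0.5],[0,0,0],[0,0,0],[0,0,0],[0,0,0]], yaw=[0,0,0,0,0,0,0], squeeze=30)

```text
time_s: 5.4
eef_pos: [523.5, 47.4, 218.7]
orientation: [0.716, -0.698, -0.002, 0.002]
force: [-12.2, -1.4, 11.7]
finger_gap: 21.0
grasp_force: 27.4
```

Request:
step_arm(hand=[0,0,0,0,0,0], delta_pos=[[0,0,0],[0,0,0],[0,0,0],[0,0,0],[0,0,0],[0,0,0]], yaw=[5,5,5,5,5,0])

```text
time_s: 6.0
eef_pos: [521.6, 45.7, 219.9]
orientation: [-0.547, 0.837, 0.0, -0.005]
force: [-20.9, -5.4, 24.3]
finger_gap: 18.7
grasp_force: 30.0
```

Run:
```python
from h import *
s,Rm=tool(); print(s['eef_pos'],np.degrees(np.arctan2(Rm[1,0],Rm[0,0])),s['ft_torque'],s['force'],s['finger_gap'])
a=snap('scene','s2')['pixels'][150:225,220:320,::-1]
cv2.imwrite('pics/d.png',cv2.resize(a,None,fx=6,fy=6,interpolation=cv2.INTER_CUBIC))
```

```text
[521.62276447  45.73414065 219.94228619] -113.60936196134118 [-1.12699569  3.85339939  0.21553888] [-20.87357333  -5.41794081  24.25356185] 18.725819264558634
```

View pics/d.png

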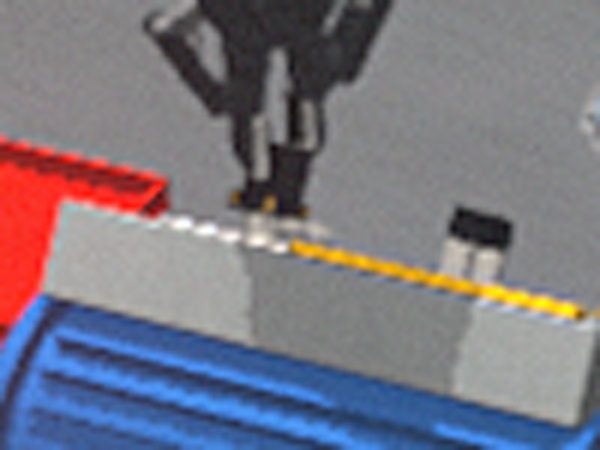

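Request:
step_arm(hand=[0,0,0,0,0,0,0,0], delta_pos=[[0,0.1,-0.1],[0,0.1,-0.1],[0,0,0],[0,0,0],[0,0,0],[0,0,0],[0,0,0],[0,0,0]], yaw=[5,5,5,5,5,5,5,0])

```text
time_s: 6.85
eef_pos: [521.3, 47.2, 220.8]
orientation: [-0.27, 0.963, -0.001, -0.004]
force: [-14.7, -3.6, 14.3]
finger_gap: 14.5
grasp_force: 30.1
```

Run:
```python
from h import *
s,Rm=tool(); print(s['eef_pos'],np.degrees(np.arctan2(Rm[1,0],Rm[0,0])),s['ft_torque'],s['force'],s['finger_gap'],s['q'][5])
a=snap('scene','s3')['pixels'][150:225,220:320,::-1]; b=snap('top','t3')['pixels'][170:245,240:340,::-1]
cv2.imwrite('pics/e.png',cv2.resize(np.hstack([a,b]),None,fx=4,fy=4,interpolation=cv2.INTER_CUBIC))
```

```text
[521.27192173  47.16168144 220.7909439 ] -148.63610122223227 [-0.96976744  2.4872044  -0.07797608] [-14.7126318   -3.60322493  14.26817111] 14.464693877121338 -0.5762523923505672
```

View pics/e.png

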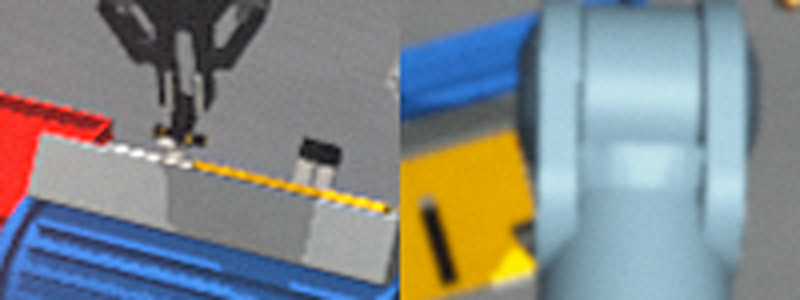

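The left pane shows the clamp finger off the cover and pointing toward the camera at about (178,140). The knob is turning with the gripper.

Request:
step_arm(hand=[0,0,0,0,0,0,0,0], delta_pos=[[0,0,-0.1],[0,0,0],[0,0,-0.1],[0,0,0],[0,0,0],[0,0,0],[0,0,0],[0,0,0]], yaw=[5,5,5,5,5,5,5,0])

```text
time_s: 7.75
eef_pos: [521.7, 48.0, 221.0]
orientation: [0.03, 1.0, -0.0, -0.004]
force: [-8.6, -5.0, 3.2]
finger_gap: 13.4
grasp_force: 73.5
```

Request:
step_arm(hand=[0,0,0,0,0,0,0,0], delta_pos=[[0,0,0],[0,0,0],[0,0,0],[0,0,0],[0,0,0],[0,0,0],[0,0,0],[0,0,0]], yaw=[5,5,5,5,5,5,5,0])

```text
time_s: 8.55
eef_pos: [519.9, 48.3, 223.5]
orientation: [0.329, 0.944, -0.002, -0.004]
force: [-18.6, -4.4, 21.8]
finger_gap: 13.7
grasp_force: 119.6
```

Run:
```python
from h import *
s,Rm=tool(); print(s['eef_pos'],np.degrees(np.arctan2(Rm[1,0],Rm[0,0])),s['ft_torque'],s['force'],s['finger_gap'],s['q'][5])
```

```text
[519.8881762   48.34340494 223.51820353] 141.52507867754687 [0.32962535 3.85644005 0.87326988] [-18.58171016  -4.4055089   21.78841652] 13.69997133523961 0.6430097898181119
```

Request:
step_arm(hand=[0.35,0.35,0.35,0.35], delta_pos=[[0,0,0],[0,0,0],[0,0,0],[0,0,0]], yaw=[0,0,0,0])

```text
time_s: 8.95
eef_pos: [525.7, 48.5, 221.9]
orientation: [0.33, 0.944, 0.0, -0.0]
force: [-0.4, -0.7, 0.1]
finger_gap: 29.9
grasp_force: 0.0
```

Run:
```python
from h import *
s,Rm=tool(); print(s['eef_pos'],np.degrees(np.arctan2(Rm[1,0],Rm[0,0])),s['ft_torque'],s['force'],s['finger_gap'],s['q'][5])
a=snap('scene','s4')['pixels'][150:225,220:320,::-1]
cv2.imwrite('pics/f.png',cv2.resize(a,None,fx=6,fy=6,interpolation=cv2.INTER_CUBIC))
```

```text
[525.71492177  48.49682978 221.90255979] 141.47409673861407 [ 0.00217623 -0.06245839 -0.04714987] [-0.38385718 -0.66164203  0.05227724] 29.91659036712619 0.6440620854442354
```

View pics/f.png

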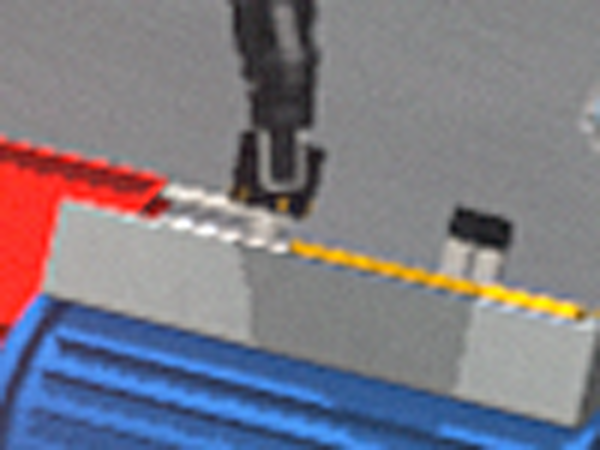

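The clamp finger now points left, with its tip at crop (165,195), so the knob has followed. Next I estimate its angle from this view.

Run:
```python
from h import *
m=np.load('m.npy'); s=load('s4')
for th in (2.4,2.6,2.8,3.0,3.2,3.4,3.6):
    o=[]
    for n in (8,14):
        p=F(0,-60,n+1.3*th)+56*dvec(th); o.append(((proj(s,W(m,p))[0]-[220,150]+.5)*6).round(0))
    d=W([0,0,m[2]],dvec(th)); print(th,o,np.degrees(np.arctan2(d[1],d[0])).round(1))
```

```text
2.4 [array([187., 211.]), array([189., 199.])] -9.1
2.6 [array([173., 207.]), array([176., 196.])] -21.8
2.8 [array([164., 205.]), array([166., 193.])] -33.6
3.0 [array([158., 203.]), array([161., 192.])] -44.4
3.2 [array([157., 202.]), array([160., 191.])] -54.6
3.4 [array([160., 203.]), array([163., 191.])] -64.3
3.6 [array([167., 204.]), array([170., 193.])] -73.7
```

Request:
step_arm(hand=[0.3,0.25,0.25,0.25,0.25,0.25,0.25,0.25,0.25], delta_pos=[[0,-0.2,0],[0,0,0],[0,0,0],[0,0,0],[0,0,0],[0,0,0],[0,0,0],[0,0,0],[0,0,0]], yaw=[0,5,5,5,5,5,5,3,0], squeeze=25)

```text
time_s: 9.9
eef_pos: [522.0, 45.8, 222.4]
orientation: [0.585, 0.811, -0.002, -0.001]
force: [-7.0, -4.3, 6.3]
finger_gap: 21.8
grasp_force: 17.6
```

Request:
step_arm(hand=[0,0,0,0], delta_pos=[[0,0,0],[0,0,0],[0,0,0],[0,0,0]], yaw=[0,0,0,0])

```text
time_s: 10.3
eef_pos: [522.0, 45.8, 222.4]
orientation: [0.584, 0.812, -0.002, -0.001]
force: [-7.7, -2.7, 6.6]
finger_gap: 21.0
grasp_force: 24.3
```

Run:
```python
from h import *
s,Rm=tool(); print(s['eef_pos'],np.degrees(np.arctan2(Rm[1,0],Rm[0,0])),s['ft_torque'],s['force'],s['finger_gap'],s['q'][5])
```

```text
[521.98241597  45.77286901 222.44025422] 108.4889041650583 [-0.58322856  1.21841316  0.2926098 ] [-7.69319597 -2.72124111  6.57771866] 21.047568884556647 1.2159877295651749
```

Request:
step_arm(hand=[0.4,0.4,0.4,0.4,0.4,0.4,0.4,0.4,0.4,0.4,0.4,0.4], delta_pos=[[0,0,0],[0,0,0],[0,0,-1],[0,0,-3],[0,0,-4],[0,0,0],[0,0,0],[0,0,0],[0,0,0],[0,0,0],[0,0,0],[0,0,0]], yaw=[0,0,0,0,0,-8.5,-8.5,-8.5,-8.5,-8.5,-8.5,-8.5])

```text
time_s: 11.5
eef_pos: [524.6, 47.0, 303.1]
orientation: [0.102, 0.995, 0.0, 0.001]
force: [-0.0, -1.3, -0.3]
finger_gap: 33.6
grasp_force: 0.0
```

Request:
step_arm(hand=[0.6,0.6,0.6,0.6,0.6,0.6,0.6,0.6,0.6,0.6], delta_pos=[[0,0,0],[0,0,0],[0,0,0],[0,0,0],[-0.2,2,0],[-0.2,2.5,0],[-0.2,2.5,0],[-0.2,2.5,0],[-0.2,2.1,0],[0,0,0]], yaw=[-8.5,-8.5,-8.5,-2.8,0,0,0,0,0,0])

```text
time_s: 12.5
eef_pos: [501.0, 163.2, 303.1]
orientation: [-0.143, 0.99, 0.001, 0.001]
force: [0.6, -0.3, -0.3]
finger_gap: 51.3
grasp_force: 0.0
```

Run:
```python
from h import *
s,Rm=tool(); print(s['eef_pos'],np.degrees(np.arctan2(Rm[1,0],Rm[0,0])),s['force'],s['finger_gap'],s['q'][5])
a=snap('scene','s5')['pixels'][150:225,220:320,::-1]; b=snap('top','t5')['pixels'][170:245,240:340,::-1]
cv2.imwrite('pics/g.png',cv2.resize(np.hstack([a,b]),None,fx=4,fy=4,interpolation=cv2.INTER_CUBIC))
m=np.load('m.npy'); c=load('t5')
for th in (3.2,3.4,3.6,3.8):
    print(th,[((proj(c,W(m,F(0,-60,14+1.3*th)+r*dvec(th)))[0]-[240,170]+.5)*4+[400,0]).round(0) for r in (40,56)])
```

```text
[501.02902836 163.23614185 303.05145944] -163.5306541291894 [ 0.5596623  -0.34876715 -0.32284774] 51.302738280993026 -0.0935112176128951
3.2 [array([631., 160.]), array([649., 147.])]
3.4 [array([636., 168.]), array([656., 158.])]
3.6 [array([640., 177.]), array([660., 171.])]
3.8 [array([641., 186.]), array([662., 184.])]
```

View pics/g.png

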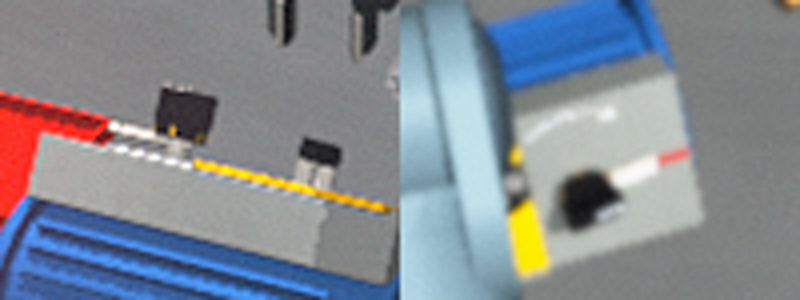

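The finger now points at the red mark, with its tip at about (657,165) and the mark at (675,156) in the right pane. I'll measure the angle more precisely, since the margin is ±0.2 rad.

Run:
```python
from h import *
m=np.load('m.npy'); c=load('t5'); im=c['pixels'].astype(int)
crop=im[200:222,285:318]
hsv=cv2.cvtColor(c['pixels'],cv2.COLOR_RGB2HSV).astype(int)
roi=np.zeros(im.shape[:2],bool); roi[200:225,290:318]=1
red=roi&(hsv[...,1]>90)&((hsv[...,0]<10)|(hsv[...,0]>170))
wh=roi&(im.min(2)>205)
n=W([0,0,m[2]],np.array([-s35,0,c35]))
def ang(p,h,th=0):
    o=W(m,F(0,-60,h)); q=R.from_euler('z',-m[2]).apply(onplane(c,p,o,n)-o); return np.arctan2(q@[c35,0,s35],q[1])+3.6-np.pi,np.linalg.norm(q)
for k,w,h in (('red',red,0),('wh',wh,18.6)):
    y,x=np.nonzero(w); print(k,len(x),x.mean(),y.mean(),ang((x.mean(),y.mean()),h)); 
    if k=='wh':
        for xx in np.unique(x): print(xx,y[x==xx].mean(),(y==y).sum()and (x==xx).sum(),ang((xx,y[x==xx].mean()),h))
```

```text
red 15 307.8666666666667 208.73333333333332 (np.float64(-2.653463008940066), np.float64(70.45948628524447))
wh 61 298.11475409836066 211.95081967213116 (np.float64(3.4180142005834897), np.float64(38.024375975750196))
290 200.0 1 (np.float64(2.433046205434864), np.float64(56.78009216178526))
291 200.0 1 (np.float64(2.484836987675405), np.float64(57.13263834131052))
292 200.0 1 (np.float64(2.5359038227910062), np.float64(57.63684570946343))
293 213.5 2 (np.float64(3.2980632993234655), np.float64(22.631765199122377))
294 213.5 4 (np.float64(3.3679990072310844), np.float64(25.158911375014263))
295 214.0 5 (np.float64(3.4811707996548904), np.float64(27.21318331431447))
296 213.5 6 (np.float64(3.47204830297577), np.float64(30.49597350846626))
297 213.5 6 (np.float64(3.511392824864087), np.float64(33.26209169897258))
298 212.5 6 (np.float64(3.458657580489774), np.float64(37.06462584958098))
299 212.5 6 (np.float64(3.492432147233809), np.float64(39.81229872494449))
300 212.5 6 (np.float64(3.5218425984469635), np.float64(42.602105787771386))
301 211.5 6 (np.float64(3.4788384623005513), np.float64(46.36941971619217))
302 211.0 5 (np.float64(3.4733905048199167), np.float64(49.64929958353068))
303 211.0 5 (np.float64(3.498279629572112), np.float64(52.416080118023906))
304 212.0 1 (np.float64(3.5789698025943073), np.float64(54.398377676126884))
```

Finger at ≈3.46 rad, close to the lower limit of the band. I'll regrip and nudge it about 0.13 rad clockwise.

Request:
step_arm(hand=[0.4,0.4,0.4,0.4,0.4,0.4,0.4,0.4,0.4,0.4,0.4,0.4], delta_pos=[[0.2,-2,0],[0.3,-2.5,0],[0.3,-2.5,0],[0.2,-2.5,0],[0.2,-2.3,0],[0,0,0],[0,0,0],[0,0,0],[0,0,0],[0,0,0],[0,0,0],[0,0,0]], yaw=[0,0,0,0,0,8.5,8.5,8.5,8.5,8.5,8.5,8.5])

```text
time_s: 13.8
eef_pos: [523.0, 43.1, 302.6]
orientation: [0.372, 0.928, -0.0, 0.0]
force: [0.0, -0.9, -0.2]
finger_gap: 34.3
grasp_force: 0.0
```

Request:
step_arm(hand=[0.4,0.4,0.4,0.4,0.4], delta_pos=[[0,0,0],[0,0,0],[0,0,0],[0,0,0],[0,0,0]], yaw=[8.5,8.5,8.5,3,0])

```text
time_s: 14.3
eef_pos: [523.0, 43.2, 302.6]
orientation: [0.586, 0.81, 0.0, 0.0]
force: [-0.3, 0.1, -0.8]
finger_gap: 34.0
grasp_force: 0.0
```

Request:
step_arm(hand=[0.4,0.4,0.4,0.4,0.4,0.3,0.25,0.25,0.25,0], delta_pos=[[0.35,0,0],[0,0,3],[0,0,3],[0,0,1.5],[0,0,0.5],[0,0,0],[0,0,0],[0,0,0],[0,0,0],[0,0,0]], yaw=[0,0,0,0,0,0,0,3,3.5,0], squeeze=25)

```text
time_s: 15.3
eef_pos: [520.9, 47.4, 223.0]
orientation: [0.631, 0.776, -0.001, -0.0]
force: [-6.2, -2.2, 0.6]
finger_gap: 20.4
grasp_force: 22.9
```

Request:
step_arm(hand=[0,0,0,0,0.4,0.4,0.4,0.4], delta_pos=[[0,0,0],[0,0,0],[0,0,0],[0,0,0],[0,0,0],[0,0,0],[0,0,0],[0,0,0]], yaw=[0,0,0,0,0,0,0,0])

```text
time_s: 16.1
eef_pos: [522.3, 47.8, 222.7]
orientation: [0.631, 0.776, 0.001, 0.0]
force: [1.0, -0.0, 0.3]
finger_gap: 34.3
grasp_force: 0.0
```

Request:
step_arm(hand=[0.4,0.4,0.4,0.4,0.4,0.4,0.4,0.4,0.4,0.4,0.4,0.4], delta_pos=[[0,0,0],[0,0,-1],[0,0,-3],[0,0,-4],[0,0,0],[0,0,0],[0,0,0],[0,0,0],[0,0,0],[0,0,0],[0,0,0],[0,0,0]], yaw=[0,0,0,0,-8.5,-8.5,-8.5,-8.5,-8.5,-8.5,-8.5,-8.5])

```text
time_s: 17.3
eef_pos: [521.8, 47.7, 303.1]
orientation: [0.086, 0.996, 0.0, 0.0]
force: [-0.3, 0.2, 0.8]
finger_gap: 34.5
grasp_force: 0.0
```

Request:
step_arm(hand=[0.6,0.6,0.6,0.6,0.6,0.6,0.6,0.6,0.6,0.6], delta_pos=[[0,0,0],[0,0,0],[0,0,0],[0,0,0],[-0.2,2,0],[-0.2,2.5,0],[-0.2,2.5,0],[-0.1,2.5,0],[-0.1,1.8,0],[0,0,0]], yaw=[-8.5,-8.5,-8.5,0.8,0,0,0,0,0,0])

```text
time_s: 18.3
eef_pos: [500.8, 160.9, 302.8]
orientation: [-0.126, 0.992, 0.0, 0.0]
force: [-0.4, -0.2, -0.5]
finger_gap: 51.2
grasp_force: 0.0
```

```bash
cat > th.py <<'E'
from h import *
def measure(name):
    m=np.load('m.npy'); c=load(name); im=c['pixels'].astype(int)
    roi=np.zeros(im.shape[:2],bool); roi[204:225,290:318]=1
    wh=(roi&(im.min(2)>205)).astype(np.uint8)
    n=W([0,0,m[2]],np.array([-s35,0,c35])); o=W(m,F(0,-60,18.6)); y,x=np.nonzero(wh); L=[]
    for xx in range(296,305):
        if (x==xx).sum()>2:
            q=R.from_euler('z',-m[2]).apply(onplane(c,(xx,y[x==xx].mean()),o,n)-o); L.append(np.arctan2(q@[c35,0,s35],q[1])+3.6-np.pi)
    return np.round(np.unwrap(L),2)
E
python3 - <<'E'
from th import *
s,Rm=tool(); print(s['eef_pos'],np.degrees(np.arctan2(Rm[1,0],Rm[0,0])),s['force'],s['q'][5])
snap('top','t6'); print(measure('t5'),measure('t6'))
E
```

```text
[500.77002239 160.90641804 302.83141871] -165.5523967078675 [-0.43735598 -0.20054261 -0.49509161] -0.06229571029551268
[3.47 3.51 3.46 3.49 3.52 3.48 3.47 3.5 ] [-2.65 -2.67 -2.65 -2.67 -2.65 -2.66 -2.65 -2.66 -2.61]
```

The knob now reads 3.63 rad. Next, the handle.

Request:
step_arm(hand=[0.6,0.6,0.6,0.6,0.6,0.6,0.6], delta_pos=[[-0.1,-0.1,0],[0,0,3],[0,0,3],[0,0,2],[0,0,1.5],[0,0,1.1],[0,0,0]], yaw=[-1.9,0,0,0,0,0,0], squeeze=40)

```text
time_s: 19.05
eef_pos: [501.6, 157.4, 195.0]
orientation: [-0.141, 0.99, -0.0, -0.001]
force: [-0.5, 0.2, -0.1]
finger_gap: 51.1
grasp_force: 0.0
```

Request:
step_arm(hand=[0.3,0,0,0,0,0], delta_pos=[[0,0,0],[0,0,0],[0,0,0],[0,0,0],[0,0,0],[0,0,0]], yaw=[0,0,0,0,0,0])

```text
time_s: 19.65
eef_pos: [503.1, 159.3, 197.7]
orientation: [-0.142, 0.99, 0.001, 0.001]
force: [-1.4, 3.3, 5.2]
finger_gap: 13.5
grasp_force: 40.4
```

Request:
step_arm(hand=[0,0,0,0,0,0,0,0], delta_pos=[[0,0,-0.5],[0,0,-1],[0,0,-2],[0,0,-2],[0,0,-2],[0,0,-2],[0,0,0],[0,0,0]], yaw=[0,0,0,0,0,0,0,0])

```text
time_s: 20.45
eef_pos: [502.5, 158.2, 291.1]
orientation: [-0.142, 0.99, -0.0, 0.0]
force: [-0.5, 0.5, -3.5]
finger_gap: 13.5
grasp_force: 39.3
```

Run:
```python
from th import *
s,Rm=tool(); print(s['eef_pos'],np.degrees(np.arctan2(Rm[1,0],Rm[0,0])),s['force'],s['ft_torque'],s['q'])
a=snap('scene','s7')['pixels'][110:240,180:350,::-1]; b=snap('top','t7')['pixels'][160:290,180:350,::-1]
print(measure('t7'))
cv2.imwrite('pics/i.png',cv2.resize(np.hstack([a,b]),None,fx=2.3,fy=2.3,interpolation=cv2.INTER_CUBIC))
```

```text
[502.53956677 158.16859818 291.05125189] -163.63429029454386 [-0.52526633  0.45055675 -3.48888943] [-0.016625    0.07148325  0.00625275] [ 1.84715819e-01  2.69666327e-01  8.29524950e-02  1.38400114e+00
 -3.93053426e-04 -1.00919707e-01]
[-2.65 -2.67 -2.65 -2.67 -2.65 -2.66 -2.65 -2.66 -2.61]
```

View pics/i.png

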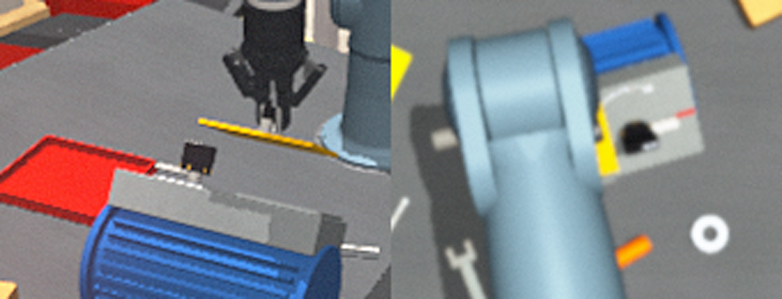

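The cover is held, still at the face's tilt, in the left pane from (200,120) to (330,152), clear of the box. The knob is unchanged. Carrying it to the tray.

Request:
step_arm(hand=[0,0,0,0,0,0,0,0,0,0,0,0], delta_pos=[[0,0,-1.5],[0,0,-2],[0,0,-1.5],[0.4,-1,0],[0.9,-2,0],[1.3,-3,0],[1.3,-3,0],[1.3,-3,0],[1.3,-3,0],[1.3,-3,0],[1.3,-3,0],[1.3,-3,0]], yaw=[0,0,0,0,0,0,0,0,0,0,0,0])

```text
time_s: 21.75
eef_pos: [468.7, -102.9, 339.4]
orientation: [-0.142, 0.99, 0.0, -0.001]
force: [0.4, 0.4, -2.8]
finger_gap: 13.3
grasp_force: 39.4
```

Request:
step_arm(hand=[0,0,0,0,0,0,0,0,0,0], delta_pos=[[1.3,-3,0],[1.3,-3,0],[1.3,-3,0],[1.3,-3,0],[1.3,-3,0],[1.3,-3,0],[0.6,-1.4,0],[0,0,0],[0,0,0],[0,0,0]], yaw=[0,0,0,0,0,0,0,0,1.4,0])

```text
time_s: 22.75
eef_pos: [444.2, -309.9, 340.9]
orientation: [-0.13, 0.991, 0.001, -0.0]
force: [-0.8, 0.4, -3.5]
finger_gap: 13.4
grasp_force: 39.6
```

Run:
```python
from th import *
s,Rm=tool(); print(s['eef_pos'],np.degrees(np.arctan2(Rm[1,0],Rm[0,0])),s['force'],s['ft_torque'],s['finger_gap'],s['q'].round(2))
c=snap('scene','s8'); snap('top','t8'); print(measure('t8'))
hsv=cv2.cvtColor(c['pixels'],cv2.COLOR_RGB2HSV); w=cv2.inRange(hsv,(22,150,100),(35,255,255)); w[330:]=0
n,l,st,ce=cv2.connectedComponentsWithStats(w)
for i in range(1,n):
    if st[i,4]>60:
        r=cv2.minAreaRect(np.argwhere(l==i)[:,::-1].astype(np.float32)); print(st[i],r)
p=s['eef_pos']+[0,0,17]; X=np.array([.966,.259,0]);Y=np.array([-.259,.966,0])
for t in (0,np.radians(35)):
    u=X*np.cos(t)+np.array([0,0,np.sin(t)]); nn=-X*np.sin(t)+np.array([0,0,np.cos(t)])
    print(t,proj(c,[p-26.5*nn+a*u*59+b*Y*75 for a,b in ((-1,-1),(1,-1),(1,1),(-1,1))]).round(0).tolist())
```

```text
[ 444.24655424 -309.87906798  340.94174294] -165.00855045245143 [-0.78567803  0.41828135 -3.51906922] [-0.03763894 -0.00101014 -0.02857098] 13.427661240129453 [-0.73  0.31  0.27  1.53  0.   -0.99]
[-2.65 -2.67 -2.65 -2.67 -2.65 -2.66 -2.65 -2.63 -2.61]
[175 100  53  16 141] ((200.9737548828125, 107.6114730834961), (54.053279876708984, 5.897762298583984), 13.240520477294922)
[401 271  50  34 863] ((425.6700134277344, 287.1388244628906), (44.76191329956055, 21.39630126953125), 25.201122283935547)
[320 287  51  33 964] ((345.0678405761719, 302.6900634765625), (25.561565399169922, 44.73273849487305), 70.34617614746094)
0 [[196.0, 99.0], [176.0, 111.0], [213.0, 118.0], [231.0, 105.0]]
0.6108652381980153 [[192.0, 109.0], [174.0, 100.0], [211.0, 107.0], [228.0, 116.0]]
```

Request:
step_arm(hand=[0,0,0,0,0,0,0,0,0,0,0,0], delta_pos=[[0.3,0,1.5],[0.3,0,3],[0,0,3],[0,0,3],[0,0,3],[0,0,3],[0,0,3],[0,0,3],[0,0,2.5],[0,0,2],[0,0,1.2],[0,0,0]], yaw=[0,0,0,0,0,0,0,0,0,0,0,0])

```text
time_s: 24.05
eef_pos: [437.7, -311.0, 57.9]
orientation: [-0.131, 0.991, 0.001, -0.001]
force: [-0.3, 0.3, -3.7]
finger_gap: 13.3
grasp_force: 39.5
```

Request:
step_arm(hand=[0,0,0,0,0,0,0], delta_pos=[[0,0,0],[0,0,0.3],[0,0,0.3],[-0.1,0,0.3],[-0.2,0,0.2],[-0.2,0,0.2],[0,0,0]], yaw=[0,0,0,0,0,0,0], squeeze=20)

```text
time_s: 24.75
eef_pos: [443.6, -311.3, 46.5]
orientation: [-0.13, 0.991, -0.0, -0.0]
force: [-0.5, 1.3, 0.5]
finger_gap: 13.4
grasp_force: 40.1
```

Request:
step_arm(hand=[0.02,0,0,0,0,0,0], delta_pos=[[-0.2,0,0.2],[-0.2,0,0.2],[-0.2,0,0.2],[-0.2,0,0.2],[0,0,0],[0,0,0],[0,0,0]], yaw=[0,0,0,0,0,0,0], squeeze=20)

```text
time_s: 25.45
eef_pos: [452.8, -309.0, 39.4]
orientation: [-0.131, 0.991, -0.0, 0.002]
force: [1.5, 2.8, 4.8]
finger_gap: 13.4
grasp_force: 40.0
```

```bash
cat > cv.py <<'E'
from th import *
def look(k):
    s,Rm=tool(); print(s['eef_pos'].round(1),s['force'].round(1),s['ft_torque'].round(2),s['finger_gap'].round(1),s['grasp_force'])
    for nm in ('scene','top'):
        c=snap(nm,nm[0]+k); hsv=cv2.cvtColor(c['pixels'],cv2.COLOR_RGB2HSV); w=cv2.inRange(hsv,(22,150,80),(35,255,255))
        if nm=='scene': w[230:]=0
        else: w[:,:330]=0; w[:180]=0; w[300:]=0
        n,l,st,ce=cv2.connectedComponentsWithStats(w)
        for i in range(1,n):
            if st[i,4]>30: print(nm,st[i],ce[i].round(1),[np.round(v,1) for v in cv2.minAreaRect(np.argwhere(l==i)[:,::-1].astype(np.float32))])
E
python3 -c "
from cv import *
look('9')"
```

```text
Traceback (most recent call last):
  File "cv.py", line 3, in look
    s,Rm=tool(); print(s['eef_pos'].round(1),s['force'].round(1),s['ft_torque'].round(2),s['finger_gap'].round(1),s['grasp_force'])
                                                                                         ^^^^^^^^^^^^^^^^^^^^^
AttributeError: 'float' object has no attribute 'round'
```

Request:
step_arm(hand=[0,0,0,0,0,0,0], delta_pos=[[-0.2,0,0.2],[-0.2,0,0.2],[-0.2,0,0.2],[-0.2,0,0.2],[-0.1,0,0.2],[0,0,0],[0,0,0]], yaw=[0,0,0,0,0,0,0])

```text
time_s: 26.15
eef_pos: [461.9, -306.6, 29.4]
orientation: [-0.131, 0.991, 0.0, 0.002]
force: [2.4, 4.5, 4.9]
finger_gap: 13.2
grasp_force: 39.3
```

```bash
sed -i "s/s\['finger_gap'\].round(1)/s['finger_gap']/" cv.py; python3 -c "
from cv import *
look('9')"
```

```text
[ 461.9 -306.6   29.4] [2.4 4.5 4.9] [ 0.74 -0.19 -0.14] 13.152395027721203 39.311792850494385
scene [184 179  45  16 308] [208.  186.9] [array([206.4, 185.7]), array([43.4, 12.4]), np.float64(14.0)]
top [368 224  46  45 942] [386.3 247.1] [array([390.9, 246.1]), array([34.8, 45.5]), np.float64(74.7)]
```

Request:
step_arm(hand=[0,0,0,0,0,0], delta_pos=[[-0.1,0,0.2],[-0.1,0,0.2],[-0.1,0,0.2],[0,0,0.1],[0,0,0],[0,0,0]], yaw=[0,0,0,0,0,0])

```text
time_s: 26.85
eef_pos: [465.5, -306.2, 22.7]
orientation: [-0.131, 0.991, -0.0, 0.003]
force: [4.6, 3.8, 5.4]
finger_gap: 13.3
grasp_force: 39.3
```

```bash
python3 -c "
from cv import *
look('10')"
```

```text
[ 465.5 -306.2   22.7] [4.6 3.8 5.4] [ 0.62 -0.41 -0.07] 13.34637205348321 39.30502116680145
scene [185 179  44  19 384] [208.4 188.7] [array([206.8, 187.3]), array([42. , 15.3]), np.float64(14.0)]
top [367 224  46  45 968] [385.9 247.4] [array([390.5, 246. ]), array([35.7, 44.7]), np.float64(75.1)]
```

Request:
step_arm(hand=[0,0,0,0,0.1,0.25,0.4,0.6,0.6,0.6], delta_pos=[[0,0,0.1],[0,0,0.1],[0,0,0.1],[0,0,0],[0,0,0],[0,0,0],[0,0,0],[0,0,0],[0,0,0],[0,0,0]], yaw=[0,0,0,0,0,0,0,0,0,0])

```text
time_s: 27.95
eef_pos: [462.4, -306.1, 18.1]
orientation: [-0.13, 0.991, 0.0, -0.0]
force: [0.5, -0.1, 0.2]
finger_gap: 51.2
grasp_force: 0.0
```

Request:
step_arm(hand=[0.6,0.6,0.6,0.6,0.6,0.6,0.6,0.6,0.6,0.6,0.6], delta_pos=[[0,0,-1],[0,0,-2],[0,0,-3],[0,0,-4],[0,0,-4],[0,0,-4],[0,0,-4],[4,0,0],[4,0,0],[2,0,0],[0,0,0]], yaw=[0,0,0,0,0,0,0,0,0,0,0])

```text
time_s: 29.05
eef_pos: [364.1, -332.3, 239.3]
orientation: [-0.129, 0.992, -0.0, -0.0]
force: [-0.1, -0.5, -0.5]
finger_gap: 51.4
grasp_force: 0.0
```

Run:
```python
from cv import *
look('11'); print(measure('t11'))
for nm in ('s11','t11'):
    c=load(nm); hsv=cv2.cvtColor(c['pixels'],cv2.COLOR_RGB2HSV); w=cv2.inRange(hsv,(20,120,80),(36,255,255))
    if nm=='s11': w[230:]=0
    else: w[:,:330]=0;w[:180]=0;w[300:]=0
    w=cv2.morphologyEx(w,cv2.MORPH_CLOSE,np.ones((5,5)))
    k=max(cv2.findContours(w,0,1)[0],key=cv2.contourArea); h=cv2.convexHull(k)
    q=cv2.approxPolyDP(h,4,True).reshape(-1,2); print(nm,q.tolist())
    P=np.array([onz(c,p,10) for p in q]); T=np.array([454,-309,0]); X=np.array([.966,.259,0]);Y=np.array([-.259,.966,0])
    print('tray xy',[(round((p-T)@X,0),round((p-T)@Y,0)) for p in P], ((P.mean(0)-T)@X),((P.mean(0)-T)@Y))
```

```text
[ 364.1 -332.3  239.3] [-0.1 -0.5 -0.5] [ 0.03  0.   -0.01] 51.38113118347534 0.0
scene [185 178  44  24 524] [208.2 190.3] [array([206.7, 188.7]), array([40.3, 18.9]), np.float64(14.9)]
top [ 365  224   52   44 1471] [390.3 245.8] [array([390.2, 246.2]), array([35.8, 45. ]), np.float64(75.1)]
[-2.65 -2.67 -2.65 -2.67 -2.65 -2.66 -2.65 -2.63 -2.61]
s11 [[185, 192], [202, 178], [228, 185], [218, 201]]
tray xy [(np.float64(64.0), np.float64(-76.0)), (np.float64(-51.0), np.float64(-75.0)), (np.float64(-48.0), np.float64(47.0)), (np.float64(65.0), np.float64(72.0))] 7.723343750234456 -8.042539542480032
t11 [[406, 224], [415, 258], [374, 267], [364, 236]]
tray xy [(np.float64(68.0), np.float64(-75.0)), (np.float64(-50.0), np.float64(-70.0)), (np.float64(-42.0), np.float64(73.0)), (np.float64(67.0), np.float64(75.0))] 10.622327939265414 0.6623430818616436
```

Both views put the cover flat in the tray, about 10 mm off centre, and the knob still reads about 3.63 rad. Handing in.

```bash
python3 -c "
from cell import sign_off
print(sign_off())"
```

```text
the job is handed in; nothing more can be done
None
```

I turned the knob to the release mark (measured at about 3.63 rad), set the cover down flat in the red tray with its handle up, about 10 mm off the tray's centre, and handed the job in at about 29 s; no verdict came back, and I did not measure the bystanders.

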